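Rebuild the two gas burners after cleaning

TASK

Put the two cleaned gas burners back together, the large one first: set the large flame ring over the spigot of the large burner and the large cap on that ring, then do the same with the small ring and small cap on the small burner. Lower each part until it sits fully home and level, without dropping it, and let it go before taking the next; leave the timer, bottle and spanner where they are.

Things in the scene. Friction and masses are not known exactly. Their poses are not given: they have to be found in the camera images.
- large_burner_seat (a point): Large burner unit, fixed. Grey round foot 144 mm across and 15 mm high; on its middle an aluminium seat disc 68 mm across whose flat top is 22 mm above the bench, with a solid round spigot 33 mm across standing 12 mm up from the seat (its top rim chamfered 4 mm). A brass gas inlet (under 20 mm high) sticks out 28 mm past the foot, roughly on the -y side (up to 30 degrees off). This point is the centre of the seat's top face; z up.
- small_burner_seat (a point): Small burner unit, fixed. Grey round foot 112 mm across and 15 mm high; seat disc 52 mm across, its flat top 22 mm above the bench, with a solid spigot 21 mm across standing 10 mm up from the seat (top rim chamfered 4 mm). Gas inlet as on the large one. This point is the centre of the seat's top face; z up.
- large_ring_center (a point): Large flame ring, loose: a plain brass tube, 58 mm outside, 40 mm bore right through, 28 mm high, with narrow dark flame slots around its outside near the upper end; about 0.26 kg. It stands upright on the bench, slots up, and drops over the large spigot with 3.5 mm of play all round. The point is its centre, 14 mm above its lower end; z is its axis, up.
- small_ring_center (a point): Small flame ring, loose: the same in small, 42 mm outside, 28 mm bore, 24 mm high, about 0.14 kg; 3.5 mm of play all round on the small spigot. The point is its centre, 12 mm above its lower end; z is its axis, up.
- large_cap_center (a point): Large burner cap, loose: a dark iron disc without a hole, 66 mm across and 14 mm thick, upper edge bevelled, with a round boss below it 33 mm across and 10 mm deep on which it stands; 24 mm high in all, about 0.36 kg. The boss goes into the large ring's bore from above (3.5 mm of play) until the disc rests on the ring's top. The point is on its axis 12 mm above the boss's lower face; z up.
- small_cap_center (a point): Small burner cap, loose: the same in small, disc 50 mm across and 12 mm thick, boss 21 mm across and 8 mm deep, 20 mm high in all, about 0.18 kg; its boss goes into the small ring's bore (3.5 mm of play). The point is on its axis 10 mm above the boss's lower face; z up.
- timer_center (a point): Bystander: pale green kitchen timer standing at the left of the work, 30 x 75 mm and 81 mm high. The point is about its middle, 40 mm above the bench.
- bottle_center (a point): Bystander: white plastic bottle standing at the right of the work, 60 mm across, 150 mm high. The point is its middle, 75 mm above the bench.
- spanner: Bystander: dark steel spanner 170 mm long lying beyond the work, roughly along y. Origin at its underside near mid-length; its x axis runs along it.
Not all that is in view belongs to the job. What is shaped like the part that bears large_ring_center but red is not meant.

How it is judged:
By the outcome, as a careful person would: the job done as asked, in the order asked, and still so for the second after the job is handed in, with the robot touching nothing.
It also fails if it takes over 104 s, if anything falls off the work surface, if the arm or the gripper's body presses on something with over 40 N, if the wrist force passes 120 N, or if a joint passes its speed limit or range.

ROBOT

A 6-joint arm with a two-finger parallel gripper is mounted at the origin on the work surface. World frame = base frame: x ahead of the robot, y to its left, z up, the work surface at z = 0. Lengths are in m, angles in degrees, forces in N, time in s.
With the tool pointing down it reaches from about 0.325 to 0.775 m from the base axis. Payload 5.5 kg.
Tool frame: the origin (TCP) lies at the centre of the arm's flange, where the gripper is bolted on; the fingertips stand 182 mm ahead of it and the grasp point (between the pads) lies 163 mm ahead of it; z points along the fingers, y is the direction in which the jaws open and shut (so a half turn about z gives the same grasp; the last joint's range is limited). The gripper opens to 88 mm and grips with 3 to 60 N. Pads are 20 mm wide; open, the fingers measure 115 mm over their backs; the gripper's body (75 mm by 178 mm) begins 61 mm behind the grasp point.
Start: joints at [-67.764, 5.22, 70.514, -0, 104.267, -3.249], TCP at [0.258, -0.542, 0.405] pointing down, gripper open.
Joint ranges: [-164.24, 164.24], [-49.07, 125.15], [9.68, 141.18], [-86.29, 266.29], [3.28, 154.24], [-151.56, 151.56]. Speed limits (degrees/s): [147.25, 147.25, 172.46, 180, 180, 180].

INTERFACE

Orientations are given as [roll, pitch, yaw] about the fixed x, y, z axes, in that order (R = Rz(yaw) Ry(pitch) Rx(roll)).
In Python, from station import r gives the robot as it stands. The module is installed in compiled form; this text tells all that it offers. Calls block until the motion is done:
- r.reach(position, orientation): joint-space move of the TCP to a pose.
- r.servo_line(position, rotation=None, speed=0.15): straight line of the TCP; rotation=None keeps the orientation; speed is the mean speed in m/s.
- r.move_joints(angles): joint-space move.
- r.let_go() and r.grab(squeeze=None): open the fingers fully, or close them until they stop; squeeze is the grip in N (None keeps the last).
- r.wait(seconds).
- r.inverse_kinematics(position, orientation): joint angles nearest the present ones, or None.
- r.sense(): the state.
- r.snapshot(name): name is "scene" or "top" or "wrist"; returns a dict with "frame" (384x512x3 uint8, red, green, blue), "fx", "fy", "cx", "cy" (pixels), "R" (3x3) and "t" (3): a world point X has camera coordinates R X + t. Camera axes: x right, y down, z forward; pixel columns grow to the right and rows downward; lengths in m; the calibration is good to about 2 mm. A picture is of the moment at which its call begins. There is no depth.
A pose or a line that the arm cannot do raises r.IKError and nothing moves.
- r.hand_in(): hands the job in, once; it reports no verdict.
The state is a dict: "clock": time; "joints": joint angles; "joint_vel": joint speeds; "joint_torque": joint torques, N m; "tcp_pos": TCP position; "orientation": TCP orientation; "contact_force": force on the tool from outside, world axes, zero at the start; "torque": the same for the moment, N m; "opening": finger opening in m.
Only numpy, scipy, OpenCV 4.12 (cv2) and the standard library are available. Lean on these libraries where they do the work, as an engineer would, in place of code of your own. Each camera call takes 0.05 s, during which the arm holds its last target. There are 200 camera calls.

## Working session

There is one attempt and no reset: what is moved stays moved. The work goes in short steps, each a Python script; the robot and the scene stay as the last script left them, time stands still between calls to the robot, and variables do not carry over. Pictures are saved under pics/ and viewed, about 12 in all and at most 16, crops included, and the job is handed in when it is done.

```bash
mkdir -p pics
cat > h.py <<'E'
from station import r
import numpy as np, cv2
def snap(n,f,s=1.5):
    d=r.snapshot(n); np.save('pics/'+f+'.npy',d,allow_pickle=True)
    cv2.imwrite('pics/'+f+'.png',cv2.resize(d['frame'][:,:,::-1],None,fx=s,fy=s,interpolation=cv2.INTER_CUBIC)); return d
def load(f): return np.load('pics/'+f+'.npy',allow_pickle=True).item()
def px2w(d,u,v,z):
    R=np.array(d['R']);t=np.array(d['t']);c=-R.T@t
    q=R.T@np.array([(u-d['cx'])/d['fx'],(v-d['cy'])/d['fy'],1]); return c+q*(z-c[2])/q[2]
def w2px(d,X):
    p=np.array(d['R'])@np.array(X)+np.array(d['t']); return np.array([d['fx']*p[0]/p[2]+d['cx'],d['fy']*p[1]/p[2]+d['cy']])
def crop(f,u0,v0,u1,v1,s,out):
    im=load(f)['frame'][v0:v1,u0:u1,::-1]
    cv2.imwrite('pics/'+out+'.png',cv2.resize(im,None,fx=s,fy=s,interpolation=cv2.INTER_CUBIC))
E
python3 - <<'E'
from h import *
for n in('top','scene'):
    d=snap(n,n+'0'); print(n,d['fx'],d['cx'],d['cy'],-np.array(d['R']).T@d['t'])
s=r.sense();print(s['clock'],s['orientation'],s['opening'],s['contact_force'])
E
```

```text
top 460.1500011845185 249.3830403061245 185.63827607486317 [ 0.35359048 -0.00417425  1.3352922 ]
scene 487.89203058053556 248.91140873039078 197.26689730673579 [ 1.13452815 -1.02257152  0.80908381]
0.1 [-1.79900244e+02 -5.87396742e-03  2.54844438e+01] 0.08825567234722155 [ 0.80998059  0.05253302 -0.09362999]
```

View pics/top0.png

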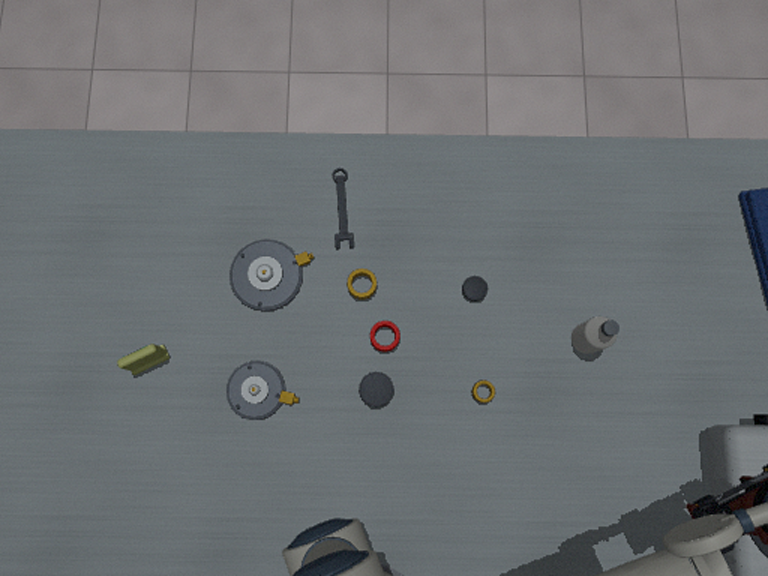

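View pics/scene0.png

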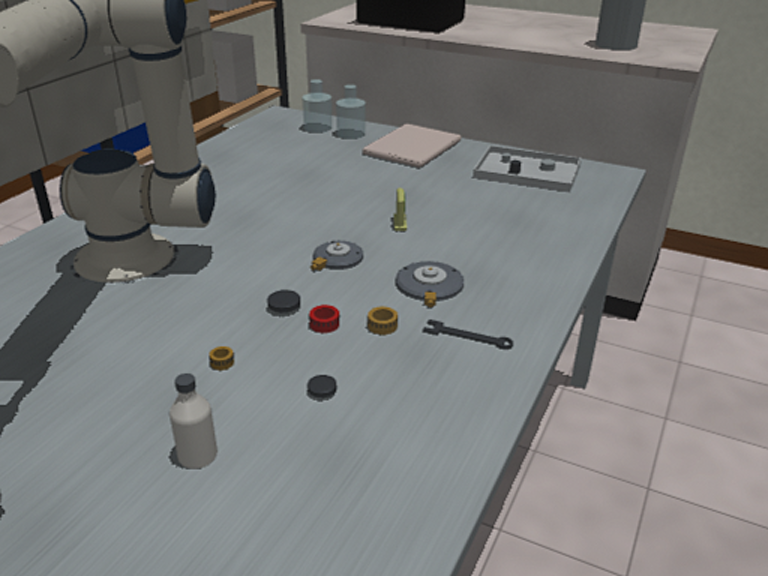

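The top view shows the large burner at (265,272), small burner (254,390), brass ring candidates (362,284) and (484,392), red ring (385,336), large cap (376,390) and small cap (475,289). The bottle, timer and spanner are clear of them. Ring candidates: the one at (362,284) is brass and large, so it fits; the red one at (385,336) is the decoy. I'll confirm that in an enlarged crop.

Run:
```python
from h import *
crop('top0',145,150,345,290,4,'top0c')
d=load('top0')
for n,u,v,z in [('LB',265,272,.034),('SB',254,390,.032),('LR',362,284,.028),('red',385,336,.028),('LC',376,390,.024),('SC',475,289,.02),('SR',484,392,.024),('bottle',610,328,.15),('spanner tip',344,242,0),('timer',145,358,.08)]:
    print(n,px2w(d,u/1.5,v/1.5,z).round(3))
```

```text
LB [0.648 0.205 0.034]
SB [0.422 0.216 0.032]
LR [0.628 0.017 0.028]
red [ 0.527 -0.028  0.028]
LC [ 0.425 -0.012  0.024]
SC [ 0.622 -0.202  0.02 ]
SR [ 0.424 -0.215  0.024]
bottle [ 0.529 -0.416  0.15 ]
spanner tip [0.719 0.055 0.   ]
timer [0.475 0.408 0.08 ]
```

View pics/top0c.png

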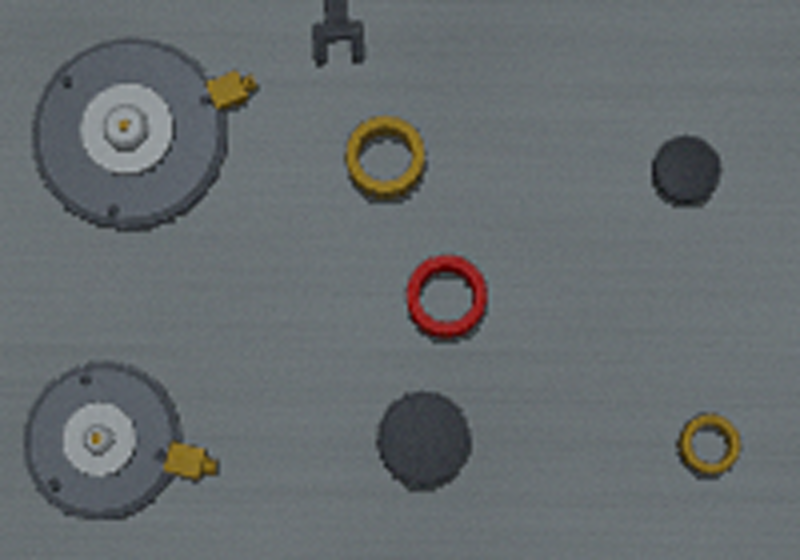

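The crop confirms it: the large brass ring is at crop (386,156) and the red decoy at (447,297). All heights and reaches are plausible. I'll go over the large burner and large ring for a close look at equal heights.

Run:
```python
from h import *
for n,p in [('LB',(0.648,.205,.36)),('LR',(0.628,.017,.36))]:
    r.reach(list(p),[180,0,0]); d=snap('wrist','w'+n,1)
    s=r.sense(); print(n,s['clock'],s['tcp_pos'],s['joints'],-np.array(d['R']).T@d['t'],d['fx'])
a=load('wLB')['frame'];b=load('wLR')['frame']
cv2.imwrite('pics/w1.png',np.hstack([cv2.resize(i,(400,300))[:,:,::-1] for i in(a,b)]))
```

```text
LB 3.1083 [0.64824583 0.20413283 0.3600789 ] [ 1.46136452e+01  1.75107051e+01  6.11413130e+01 -8.15442279e-03
  1.01341270e+02  1.04680234e+02] [0.72358039 0.20392167 0.33966016] 298.6983218955201
LR 3.9417 [0.62819289 0.01829223 0.36003884] [-1.44516957e+00  9.36951436e+00  7.05295042e+01  4.50783280e-02
  1.00089316e+02  8.84897723e+01] [0.70344142 0.01751104 0.33971851] 298.6983218955201
```

View pics/w1.png

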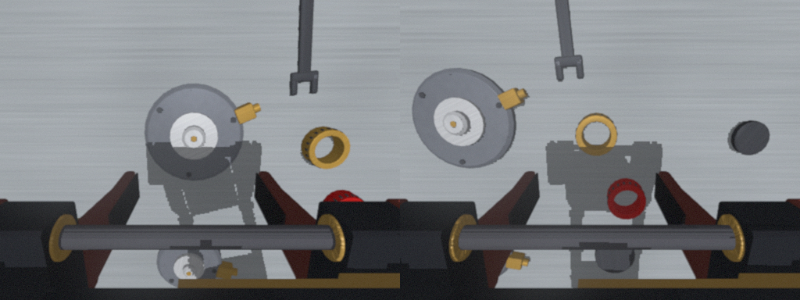

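The wrist view shows the seat at about (247,173) in native pixels and the large ring at about (251,171). I'll enlarge both.

Run:
```python
from h import *
o=[]
for f in('wLB','wLR'):
    im=cv2.resize(load(f)['frame'][120:220,200:300,::-1],None,fx=4,fy=4,interpolation=cv2.INTER_CUBIC)
    for k in range(0,400,40):
        cv2.line(im,(k,0),(k,6 if k%200 else 14),(0,0,255),1);cv2.line(im,(0,k),(6 if k%200 else 14,k),(0,0,255),1)
    o.append(im)
cv2.imwrite('pics/w2.png',np.hstack(o))
```

```text
(no output)
```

View pics/w2.png

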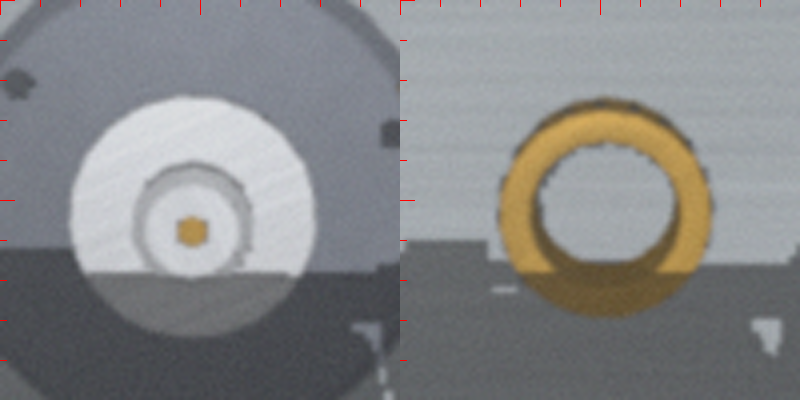

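Run:
```python
from h import *
for f,z,x0,x1,y0,y1 in [('wLB',.022,70,316,96,337),('wLR',.028,99,313,107,317)]:
    d=load(f);P=lambda u,v:px2w(d,200+u/4,120+v/4,z)
    xm,ym=(x0+x1)/2,(y0+y1)/2
    a,b,c,e=P(x0,ym),P(x1,ym),P(xm,y0),P(xm,y1)
    print(f,'w',np.linalg.norm(a-b),'h',np.linalg.norm(c-e),'ctr',(c+e)/2,(a+b)/2)
d=load('wLB');print('spigot top',px2w(d,200+192/4,120+231/4,.034))
```

```text
wLB w 0.06706920275844742 h 0.06743511647636094 ctr [0.64857978 0.20764078 0.022     ] [0.64954358 0.20763519 0.022     ]
wLR w 0.05719033899527342 h 0.057522130537806415 ctr [0.63136938 0.0179194  0.028     ] [0.63208446 0.01792107 0.028     ]
spigot top [0.64842648 0.20777659 0.034     ]
```

```bash
cat >> h.py <<'E'
O=[180,0,0]; G=.163
def fz(): return r.sense()['contact_force'][2]
def pick(x,y,h=.0215,sq=25,lift=.30):
    r.reach([x,y,G+h+.06],O); r.servo_line([x,y,G+h],speed=.1); r.wait(.2)
    r.grab(sq); s=r.sense(); print('grab open',s['opening'],'tcp',np.round(s['tcp_pos'],4),'t',s['clock'])
    r.servo_line([x,y,lift],speed=.2); print('open after lift',r.sense()['opening'])
def lower(x,y,zseat,h=.0215,above=.016,over=.004,thr=4):
    """zseat: height of part's lower end when home"""
    z0=zseat+h+G
    r.servo_line([x,y,z0+above],speed=.1); r.wait(.3); b=np.array(r.sense()['contact_force'])
    z=z0+above; 
    while z>z0-over:
        z-=.001; r.servo_line([x,y,z],speed=.02); s=r.sense(); f=np.array(s['contact_force'])-b
        if abs(f[2])>thr or np.hypot(f[0],f[1])>10: break
    print('stop at',round((z-z0)*1e3,1),'mm above home, f',f.round(1),'tcp',np.round(s['tcp_pos'],4),'t',s['clock'])
    return (z-z0)
def release(x,y,up=.06):
    r.let_go(); r.wait(.2); p=r.sense()['tcp_pos']; r.servo_line([x,y,p[2]+up],speed=.15)
E
python3 - <<'E'
from h import *
pick(.6317,.0179)
r.reach([.6489,.2076,.27],O)
e=lower(.6489,.2076,.022)
snap('wrist','wA',1.5)
E
```

```text
grab open 0.05859502640087755 tcp [0.6317 0.018  0.1845] t 6.0
open after lift 0.05866269111970577
stop at -1.0 mm above home, f [-2.8 -0.7  6.6] tcp [0.6489 0.2076 0.2065] t 12.6917
```

View pics/wA.png

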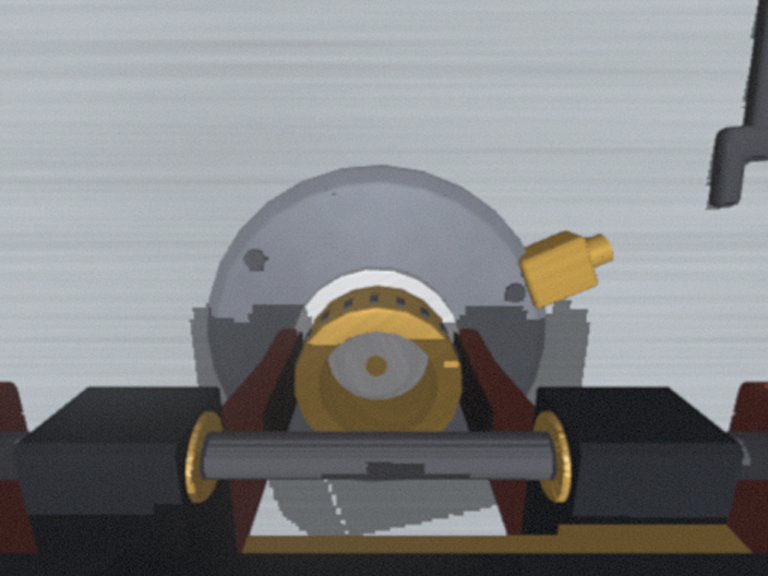

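The ring is down over the spigot (spigot centre (377,362), bore around it), and contact came at the home height. I'll release, check from above, and look at the large cap.

```bash
cat >> h.py <<'E'
def duo(fs,out,u0=200,v0=120):
    o=[]
    for f in fs:
        im=cv2.resize(load(f)['frame'][v0:v0+100,u0:u0+100,::-1],None,fx=4,fy=4,interpolation=cv2.INTER_CUBIC)
        for k in range(0,400,40):
            cv2.line(im,(k,0),(k,6 if k%200 else 14),(0,0,255),1);cv2.line(im,(0,k),(6 if k%200 else 14,k),(0,0,255),1)
        o.append(im)
    cv2.imwrite('pics/'+out+'.png',np.hstack(o))
def circ(f,z,x0,x1,y0,y1,u0=200,v0=120):
    d=load(f);P=lambda u,v:px2w(d,u0+u/4,v0+v/4,z)
    xm,ym=(x0+x1)/2,(y0+y1)/2; a,b,c,e=P(x0,ym),P(x1,ym),P(xm,y0),P(xm,y1)
    print(f,'w',np.linalg.norm(a-b).round(4),'h',np.linalg.norm(c-e).round(4),'ctr',((a+b+c+e)/4).round(4))
E
python3 - <<'E'
from h import *
release(.6489,.2076,.154); snap('wrist','wB'); 
r.reach([.425,-.012,.36],O); r.wait(.2); snap('wrist','wLC'); print(r.sense()['clock'])
duo(['wB','wLC'],'w3')
E
```

```text
16.2583
```

View pics/w3.png

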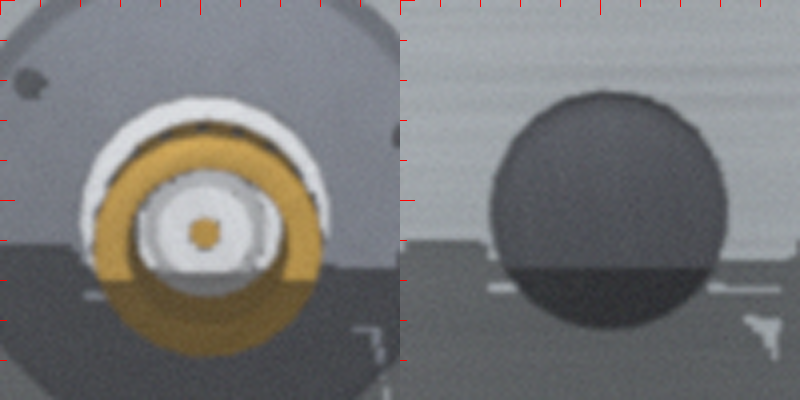

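Run:
```python
from h import *
circ('wB',.05,95,322,131,357)
circ('wLC',.018,89,328,91,330)
print(load('wLC')['t'],r.sense()['tcp_pos'])
```

```text
wB w 0.0564 h 0.058 ctr [0.649  0.2068 0.05  ]
wLC w 0.0659 h 0.0675 ctr [ 0.427  -0.0122  0.018 ]
[-0.0121238   0.387322    0.46492971] [ 0.42554241 -0.01164099  0.35987435]
```

Run:
```python
from h import *
pick(.427,-.0122,sq=30)
r.reach([.649,.2072,.285],O)
e=lower(.649,.2072,.040)
snap('wrist','wC',1.5)
```

```text
grab open 0.06424716301093351 tcp [ 0.427  -0.0121  0.1846] t 18.2333
open after lift 0.06465445929994464
stop at -1.0 mm above home, f [-2.1 -0.4  6. ] tcp [0.649  0.2072 0.2246] t 25.2917
```

View pics/wC.png

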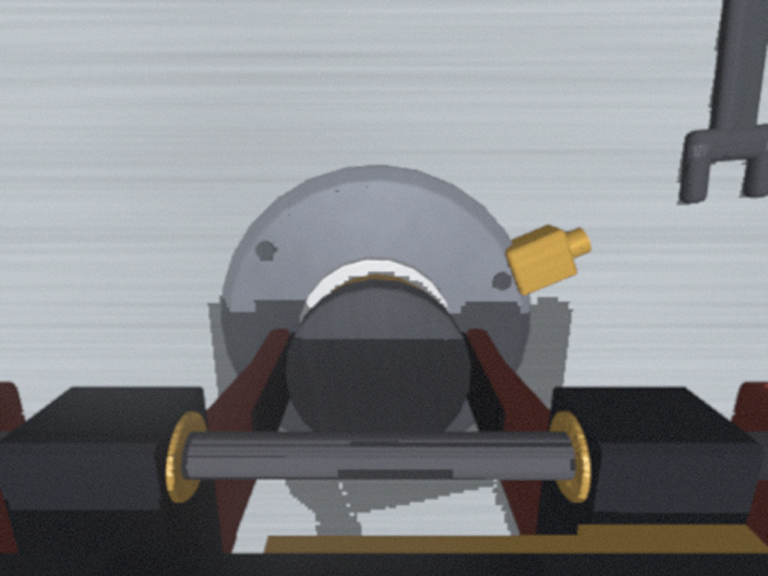

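The cap is at home height with its boss in the bore. I'll release, check it, then view the small burner and small ring.

Run:
```python
from h import *
release(.649,.2072,.13); snap('wrist','wD')
r.reach([.422,.216,.36],O); r.wait(.2); snap('wrist','wSB')
r.reach([.424,-.215,.36],O); r.wait(.2); snap('wrist','wSR'); print(r.sense()['clock'])
o=[load(f)['frame'][v:v+100,200:300,::-1] for f,v in(('wD',125),('wSB',120),('wSR',120))]
o=[cv2.resize(i,(400,400),interpolation=cv2.INTER_CUBIC) for i in o]
for im in o:
    for k in range(0,400,40): cv2.line(im,(k,0),(k,6 if k%200 else 14),(0,0,255),1);cv2.line(im,(0,k),(6 if k%200 else 14,k),(0,0,255),1)
cv2.imwrite('pics/w4.png',np.hstack(o[1:])); 
cv2.imwrite('pics/w5.png',cv2.resize(load('wD')['frame'][100:250,150:350,::-1],None,fx=3,fy=3))
```

```text
30.1667
```

View pics/w4.png

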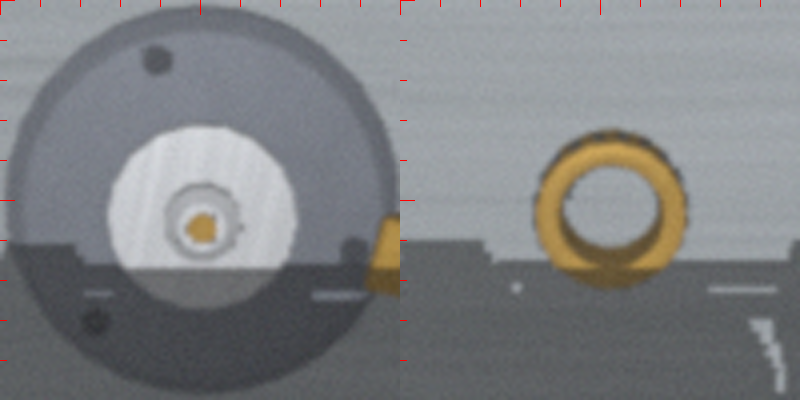

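View pics/w5.png

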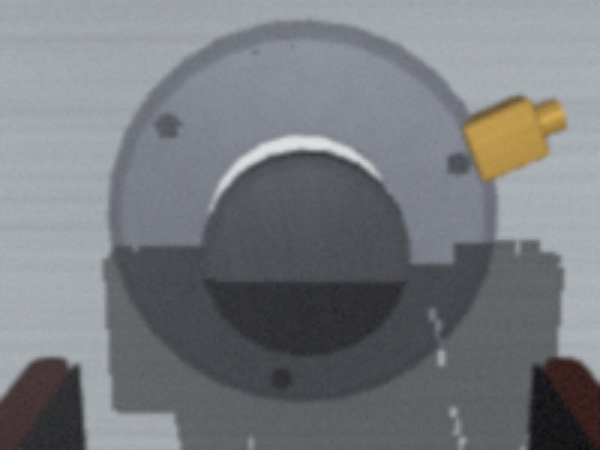

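The large cap sits centred and level. Crop readings: small seat x 107–298, y 125–310; small ring x 135–288, y 138–288.

Run:
```python
from h import *
circ('wSB',.022,107,298,125,310)
circ('wSR',.024,135,288,138,288)
```

```text
wSB w 0.052 h 0.0517 ctr [0.4235 0.2168 0.022 ]
wSR w 0.0414 h 0.0416 ctr [ 0.4269 -0.2157  0.024 ]
```

Run:
```python
from h import *
pick(.4269,-.2157,sq=20)
r.reach([.4235,.2168,.27],O)
e=lower(.4235,.2168,.022)
snap('wrist','wE',1.2)
```

```text
grab open 0.041608561266867496 tcp [ 0.4269 -0.2157  0.1845] t 32.4333
open after lift 0.04176811413915542
stop at -1.0 mm above home, f [-2.3 -0.3  6.2] tcp [0.4235 0.2168 0.2064] t 39.925
```

View pics/wE.png

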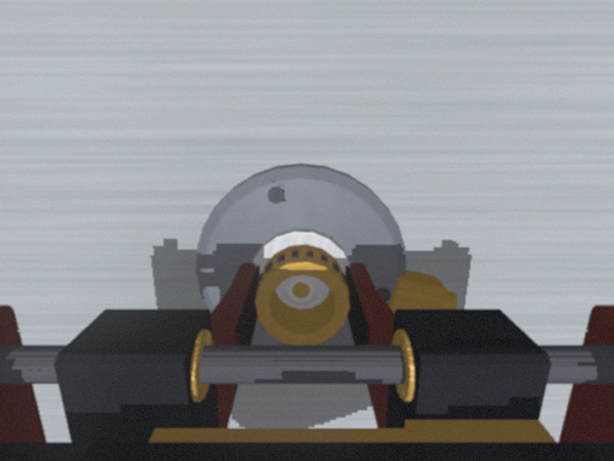

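The small ring is home, with the spigot at (301,290) inside the bore. Release, then view it and the small cap.

Run:
```python
from h import *
release(.4235,.2168,.154); snap('wrist','wF')
r.reach([.622,-.202,.36],O); r.wait(.2); snap('wrist','wSC'); print(r.sense()['clock'])
duo(['wF','wSC'],'w6')
```

```text
44.2
```

View pics/w6.png

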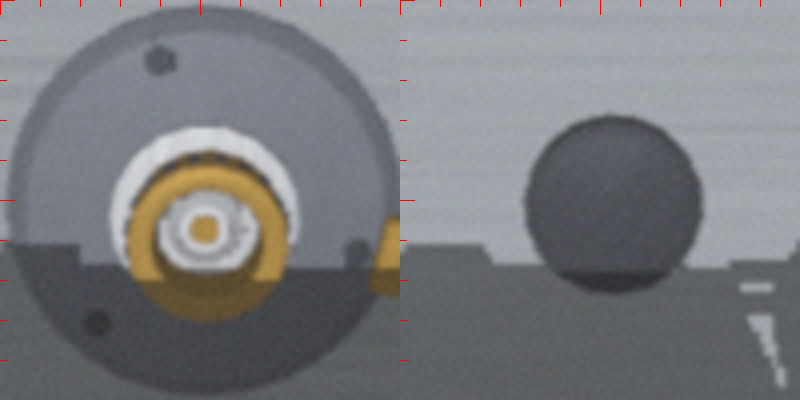

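Run:
```python
from h import *
import sys
circ('wF',.046,126,289,163,322)
d=load('wSC');f=lambda u,v:px2w(d,200+u/4,120+v/4,.015)
circ('wSC',.015,124,303,114,295)
c=(f(124,204.5)+f(303,204.5)+f(213.5,114)+f(213.5,295))/4
pick(c[0],c[1],h=.021,sq=25)
r.reach([.4237,.2166,.285],O)
e=lower(.4237,.2166,.038,h=.021)
snap('wrist','wG',1.2)
```

```text
wF w 0.0411 h 0.0414 ctr [0.4232 0.2161 0.046 ]
wSC w 0.0498 h 0.0515 ctr [ 0.625  -0.2029  0.015 ]
grab open 0.04851247664879477 tcp [ 0.625  -0.2029  0.184 ] t 46.375
open after lift 0.048673406246118885
stop at -1.0 mm above home, f [-3.3 -1.3  7.3] tcp [0.4237 0.2166 0.2219] t 53.975
```

View pics/wG.png

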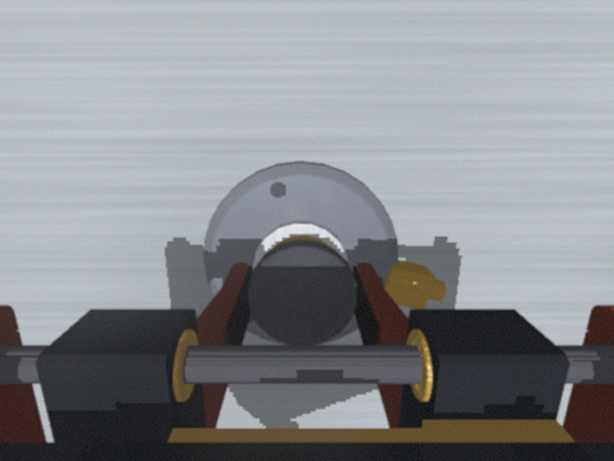

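The small cap is home. I'll release it, back off, and take a final look.

Run:
```python
from h import *
release(.4237,.2166,.12)
r.reach([.45,-.25,.40],O); r.wait(.3); snap('scene','s1'); snap('top','t1'); print(r.sense()['clock'])
a=cv2.resize(load('s1')['frame'][140:220,190:320,::-1],(650,400),interpolation=cv2.INTER_CUBIC)
cv2.imwrite('pics/s1c.png',a)
```

```text
58.0583
```

View pics/s1c.png

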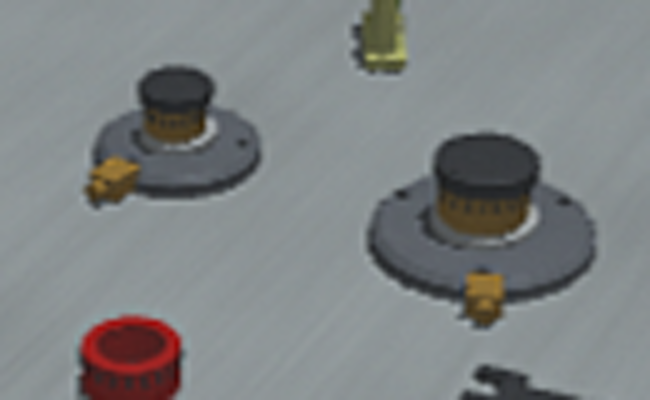

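View pics/t1.png

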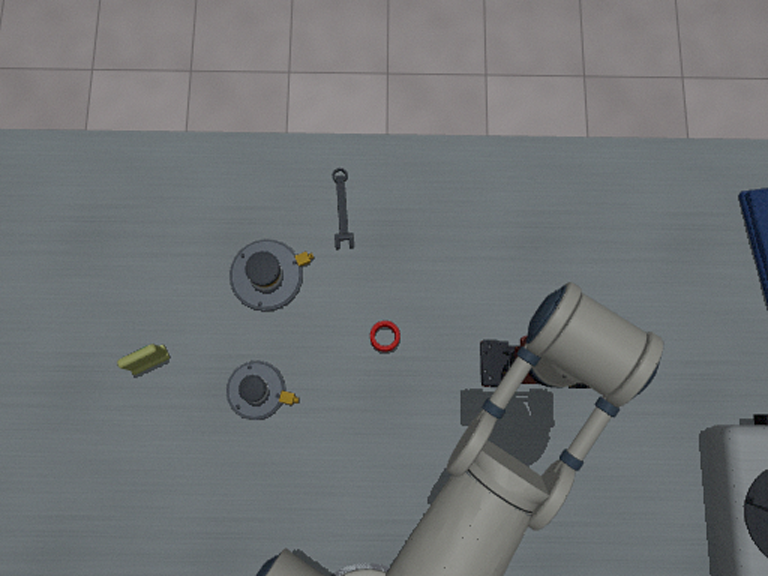

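Both burners are stacked level, with the caps flush on the rings. The timer (145,358), spanner (342,210) and red ring (385,336) have not moved.

```bash
python3 -c "
from station import r
print(r.sense()['contact_force']); print(r.hand_in())"
```

```text
[ 0.5446238  -0.10773167  0.96074581]
the job is handed in; nothing more can be done
None
```

Both burners are back together and the job is handed in at about 58 s. I did the large ring, large cap, small ring and small cap in that order, letting go of each before taking the next.

- **Seating:** each part met resistance of 6–7 N at its calculated home height, to about 1 mm. The final scene and top pictures show both stacks level and centred.
- **Bystanders:** the timer, spanner and red ring look unmoved. The arm hid the bottle in the last top picture, so I could not confirm it there, but every move stayed well clear of it.
- **One disagreement:** the jaws read about 1.5 mm under the nominal diameter on both caps. I put that down to the bevelled edge. Neither cap slipped.

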